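# Seat the jig foot in the frame-setting bed

## Robot

A 6-joint arm with a two-finger parallel gripper is mounted at the origin on the work surface. World frame = base frame: x ahead of the robot, y to its left, z up, the work surface at z = 0. Lengths are in m, angles in rad, forces in N, time in s.
With the tool pointing down it reaches from about 0.35 to 0.775 m from the base axis. Payload 5.5 kg.
Tool frame: the origin (TCP) lies between the finger pads; the fingertips stand 8 mm ahead of it and the grasp point (between the pads) lies 11 mm behind it (arm.tcp_to_tips is the distance from the TCP to the fingertips, in m); x points along the fingers, y is the direction in which the jaws open and shut, and the axes are right-handed (so a half turn about x gives the same grasp; the last joint's range is limited). The gripper opens to 85 mm and grips with 20 to 120 N. Pads are 22 mm wide; open, the fingers measure 114 mm over their backs; the gripper's body (76 mm by 85 mm) begins 54 mm behind the grasp point. The pads swing forward as they close: fully open they stand 13 mm farther back than shut.
Start: joints at [-1.341, 0.313, 0.046, 1.304, 0, 1.431], TCP at [0.208, -0.536, 0.239] pointing down, gripper open.
Joint ranges: [-2.76, 2.76], [-0.86, 1.69], [-1.03, 1.26], [-2.2, 2.34], [-1.47, 1.5], [-3.14, 3.14]. Speed limits (rad/s): [2.57, 2.57, 3.14, 3.14, 3.14, 3.14].

## Interface

Orientations are given as a 3x3 rotation matrix whose columns are the frame's x, y, z axes.
In Python, from station import arm gives the robot as it stands.
- The arm moves only by the shell command python3 -m jog 'ROWS' [FORCE]. ROWS is JSON, a list of rows, each a list of 5 numbers: the shift along the tool's x, y, z in cm, then the turn about the tool's x in degrees, then the gripper command: -1 is shut, 1 is fully open, values between are in proportion. In form: [[tx, ty, tz, turn, grip], ...]. A call has 1 to 10 rows; each row shifts and turns the pose as measured when the row begins, along the tool's axes as they then stand; what a row does not reach is not made up. A row lasts 1/10 s, in which the tool goes at most 50 mm and 8.59 degrees, less where a joint would pass 70% of its speed; a pose out of reach is approached as far as the arm can. A call with a gripper value outside its range is refused whole. The fingers move at their own pace and stop on an object; FORCE is the grip in N (left out, the last holds). Time passes only in rows, so rows that do not move let the fingers close. It gives the time, the measured TCP pose, the force and the opening at its end, in the units of the state.
- arm.read_state(): the state, without advancing time (a new reading comes with each control period).
- arm.grab_frame(name): name is "scene" or "top" or "wrist"; returns the picture (400x640x3 uint8, red, green, blue); there is no depth.
- arm.camera_model(name): a dict with "K" (3x3 intrinsics, pixels), "k1" (the pictures are not rectified: a ray, as slopes to the right and down, at radius r is drawn at 1 + k1 r^2 times it, then the intrinsics apply), "R" (3x3) and "t" (3): a world point X has camera coordinates R X + t. Camera axes: x right, y down, z forward; pixel columns grow to the right and rows downward; lengths in m; the calibration is good to about 2 mm. A picture is of the moment at which its call begins: read the wrist's pose just before it. camera_model takes no time and is no camera call; for the wrist camera it gives the pose at the moment of the call.
- arm.finish_job(): hands the job in, once; it reports no verdict.
The state is a dict: "time_s": time; "joints": joint angles; "qvel": joint speeds; "effort": joint torques, N m; "tcp_pos": TCP position; "tcp_rot": TCP orientation; "force": force on the tool from outside, world axes, zero at the start; "torque": the same for the moment, N m; "finger_gap": finger opening in m.
Only numpy, scipy, OpenCV 4.12 (cv2) and the standard library are available. Lean on these libraries where they do the work, as an engineer would, in place of code of your own. Each camera call takes 0.05 s, during which the arm holds its last target. There are 200 camera calls.

## Task

Fit the jig foot (the steel plate with the square post) into the frame-setting bed for the next bicycle frame: lay it flat on the strip at the bed's open end, plate lengthwise, and slide it along the strip, in under the two keeper strips, until it drops fully home into the pocket. The pocket has been set somewhere along the channel and is found by feel, so slide gently and do not ram the foot against the bed; leave it lying flat in the pocket, let go, and do not disturb the jar, the tube shell or the wrench.

Things in the scene. Friction and masses are not known exactly. Their poses are not given: they have to be found in the camera images.
- foot_mid (a point): Jig foot, loose, 0.3 to 0.5 kg, on the bench: steel plate 80 (its x) x 60 (its y) x 8 mm thick, in its centre an upright square aluminium post 24 x 24 mm, sides parallel to the plate's, from 8 to 52 mm above the plate's underside, then a round spigot 18 mm across up to 60 mm. Point: on the post's axis, 30 mm above the underside. The same after a half turn: either end may lead.
- bed: Fixed dark steel setting bed 340 mm long (its x), 104 wide (its y), 40 high; origin: centre of its underside on the bench. The foot slides along its +x, from the open end at x = -170 mm. Along its middle lies a bright strip 62 mm wide, its flat top (the deck) 20 mm above the bench, sticking out 0 to 55 mm past the open end. Foot_mid is 50 mm above this origin on the deck, 45 mm home in the pocket.
- landing (a point): Point on the deck, bed x = -115 mm, y = 0, height 20 mm, axes as the bed's: a plate centred here lies clear, open from above. From bed x = -113 to -50 mm low cheeks, 14 mm above the deck, narrow from 88 to 62.5 mm apart and funnel the plate into the channel.
- throat (a point): Point on the deck, bed x = -50 mm, y = 0, where the channel begins; it runs to bed x = 170 mm. Side rails 63 mm apart guide the plate's 60 mm width. Over them two keeper strips, undersides 14 mm and tops 20 mm above the deck, leave a slot 47 mm wide for the post: the plate goes in only by sliding, never from above.
- run_mid (a point): Point on the deck, bed x = 47.5 mm, y = 0: middle of the stretch where the pocket may be. The pocket is a recess across the strip, 84 mm long, 5 mm deep, square end walls; its centre is anywhere within 27.5 mm either way, new each time, not measured. The loose foot slides on the oiled deck under a few newtons and, if nothing holds it up, falls in by its own weight; the far wall then stops it.
- flux_jar: White plastic jar, 64 mm across, 75 mm tall, standing on the bench; origin at its underside's centre. A bystander.
- shell: Short steel tube (bottom-bracket shell), 42 mm across, 68 mm tall, standing on end; origin at its underside's centre. A bystander.
- wrench: Wrench 160 mm long lying on the bench to the right of the bed's open end. A bystander.

How it is judged:
By the outcome, as a careful person would: the job done as asked, in the order asked, and still so for the second after the job is handed in, with the robot touching nothing.
It also fails if it takes over 61 s, if anything falls off the work surface, if the arm or the gripper's body presses on something with over 40 N, if the wrist force passes 120 N, or if a joint passes its speed limit or range.

## Working session

There is one attempt and no reset: what is moved stays moved. The work goes in short steps, Python scripts to look and compute and a shell command to move; the robot and the scene stay as the last step left them, time stands still between calls to the robot, and variables do not carry over. Pictures are saved under pics/ and viewed, about 8 in all and at most 12, crops included, and the job is handed in when it is done.

```bash
mkdir -p pics; ls
python3 - <<'E'
from station import arm
import cv2,numpy as np
s=arm.read_state();print(s['time_s'],s['tcp_pos'],np.round(s['tcp_rot'],3),s['finger_gap'])
for n in('top','scene'):
    im=arm.grab_frame(n);cv2.imwrite(f'pics/{n}0.png',im[:,:,::-1]);m=arm.camera_model(n);print(n,np.array(m['K']).round(1).tolist(),m['k1'],np.round(m['R'],3).tolist(),m['t'])
E
```

```text
pics
0.0 [ 0.20769715 -0.53562875  0.23840489] [[-0.     0.361 -0.932]
 [ 0.002 -0.932 -0.361]
 [-1.    -0.002 -0.   ]] 0.08515723839095975
top [[380.5, 0.0, 318.7], [0.0, 380.5, 198.7], [0.0, 0.0, 1.0]] -0.014621051824434027 [[-0.018, -1.0, -0.021], [-0.992, 0.02, -0.126], [0.126, 0.019, -0.992]] [-0.02417645  0.55408221  0.97279061]
scene [[516.8, 0.0, 324.7], [0.0, 516.8, 193.7], [0.0, 0.0, 1.0]] 0.024282116686576944 [[0.692, 0.721, -0.018], [0.44, -0.443, -0.781], [-0.571, 0.533, -0.624]] [-0.36798054 -0.20807089  1.74574395]
```

View pics/top0.png

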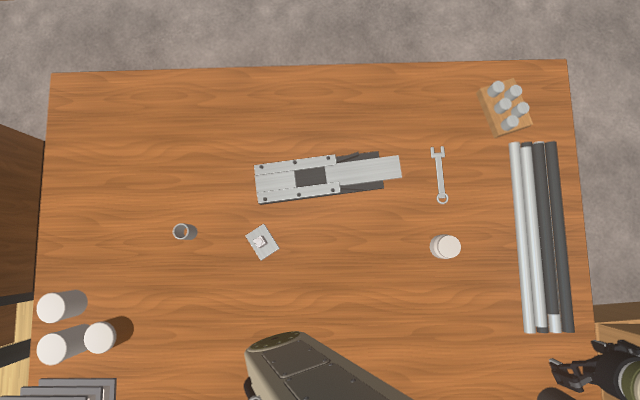

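View pics/scene0.png

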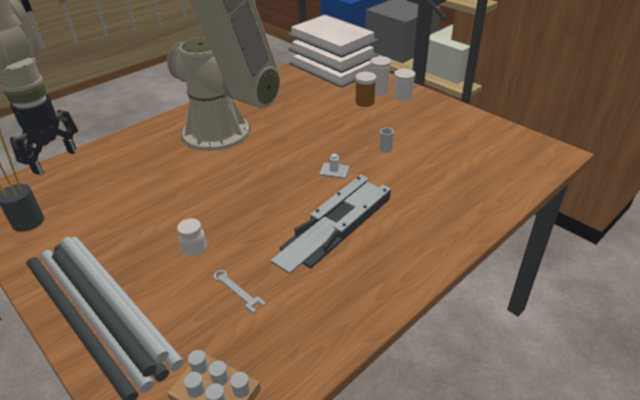

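The top view shows the foot at about (262,242), and the bed running from (255,185) to its open end on the right, with the strip tip at (400,167). The dark pocket is near (311,177). The jar is at (446,246), the shell at (184,231) and the wrench at (440,175). I'll enlarge the view to get the corners.

```bash
cat > h.py <<'E'
import numpy as np,cv2
def ray(m,uv,z):
    K=np.array(m['K']);R=np.array(m['R']);t=np.array(m['t'])
    d=(np.array(uv,float)-K[:2,2])/[K[0,0],K[1,1]]; s=d.copy()
    for _ in range(10): s=d/(1+m['k1']*(s@s))
    w=R.T@[s[0],s[1],1]; c=-R.T@t
    return c+w*(z-c[2])/w[2]
E
python3 - <<'E'
import cv2
im=cv2.imread('pics/top0.png')
a=cv2.resize(im[145:210,245:410],None,fx=4.8,fy=4.8,interpolation=cv2.INTER_CUBIC)
b=cv2.resize(im[215:270,235:290],None,fx=5,fy=5,interpolation=cv2.INTER_CUBIC)
import numpy as np
o=np.zeros((595,792,3),np.uint8);o[:a.shape[0],:a.shape[1]]=a;o[315:590,:275]=b
cv2.imwrite('pics/crop0.png',o)
E
```

```text
(no output)
```

View pics/crop0.png

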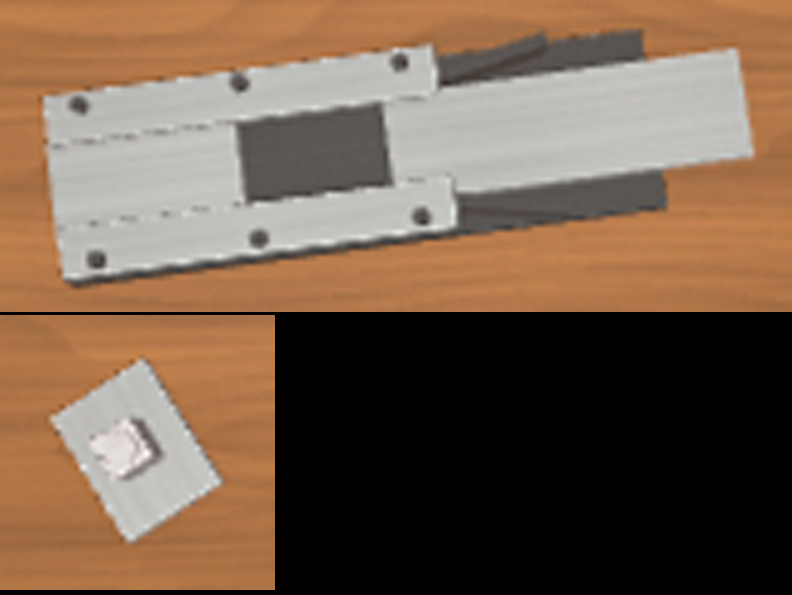

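Run:
```python
from station import arm
import numpy as np
from h import ray
m=arm.camera_model('top')
f=lambda p,z:ray(m,[(p[0]+.5)/4.8-.5+245,(p[1]+.5)/4.8-.5+145],z)
g=lambda p,z:ray(m,[(p[0]+.5)/5-.5+235,(p[1]-315+.5)/5-.5+215],z)
k=[f(p,.04) for p in[(43,97),(434,45),(457,230),(66,280)]]
A=(k[0]+k[3])/2;B=(k[1]+k[2])/2  # bed x=170, -50
ex=(A-B);L=np.hypot(*ex[:2]);ex=ex/L;ey=np.array([-ex[1],ex[0],0])
print('len',L,'yaw',np.degrees(np.arctan2(ex[1],ex[0])), [np.linalg.norm(k[0]-k[3]),np.linalg.norm(k[1]-k[2])])
O=(A+B)/2-ex*.06;O[2]=0;print('O',O,'landing',O-.115*ex)
for p,z in[((237,122),.015),((247,203),.015),((384,103),.015),((391,185),.015),((740,48),.02),((753,155),.02),((641,31),.02),((666,209),.02)]:
    w=f(p,z)-O;print(p,w@ex,w@ey)
c=[g(p,.008) for p in[(50,417),(143,360),(221,483),(129,543)]]
print('foot',np.mean(c,0),[np.linalg.norm(c[i]-c[i-1]) for i in range(4)])
d=(c[2]-c[1]+c[3]-c[0]);print('foot x yaw',np.degrees(np.arctan2(d[1],d[0])))
s=arm.read_state();y=np.array(s['tcp_rot'])[:,1];print('tool y yaw',np.degrees(np.arctan2(y[1],y[0])),s['joints'])
print('shell',ray(m,(182,231),.068),'jar',ray(m,(448,246),.075))
```

```text
len 0.21825513201006821 yaw 96.31138024606048 [np.float64(0.10379056564624309), np.float64(0.10475403600547903)]
O [ 0.61485474 -0.03675527  0.        ] landing [ 0.62749689 -0.15105827  0.        ]
(237, 122) 0.06582460283194977 -0.02886258043527746
(247, 203) 0.0657627321017702 0.01818046950920872
(384, 103) -0.01847983510100814 -0.028754875723356204
(391, 185) -0.016293097500332414 0.018612592705180273
(740, 48) -0.2222101928297541 -0.032637184181843616
(753, 155) -0.21995426775111984 0.0291021421369754
(641, 31) -0.16824744199890324 -0.04977396144247519
(666, 209) -0.16706659702701523 0.0530879458629352
foot [0.44345687 0.12118161 0.008     ] [np.float64(0.08033887718636716), np.float64(0.058556922766348024), np.float64(0.07887639700022994), np.float64(0.0584077623479681)]
foot x yaw -147.76462937215808
tool y yaw -68.81351275480445 [-1.34057527e+00  3.13889610e-01  4.50767041e-02  1.30361655e+00
 -1.29326148e-05  1.43124360e+00]
shell [0.47310604 0.31572899 0.068     ] jar [ 0.4232411  -0.35511122  0.075     ]
```

```bash
cat > go.py <<'E'
# usage: go.py X Y Z YAW : shift (cm, tool axes) and turn needed; also bed coordinates
import sys,numpy as np
from station import arm
s=arm.read_state();p=np.array(s['tcp_pos']);R=np.array(s['tcp_rot']);a=list(map(float,sys.argv[1:]))
y=np.degrees(np.arctan2(R[1,1],R[0,1]))
print('t',s['time_s'],'tcp',p.round(4),'yaw',y.round(2),'tilt',np.round(R[:,0],3),'gap',s['finger_gap'],'F',np.round(s['force'],2))
print('shift cm',(100*R.T@(np.array(a[:3])-p)).round(2),'turn',-((a[3]-y+180)%360-180))
E
python3 -m jog '[[0,0,0,-8.5,1],[0,0,0,-8.5,1],[0,0,0,-8.5,1],[0,0,0,-8.5,1],[0,0,0,-8.5,1],[0,0,0,-8.5,1],[0,0,0,-8.5,1],[0,0,0,-8.5,1],[0,0,0,-8.5,1],[0,0,0,-8.5,1]]'; python3 go.py 0.4435 0.121 0.19 32.2
```

```text
time_s: 1.1
tcp_pos: [0.2069, -0.5324, 0.2327]
tcp_rot: [[-0.003, 0.954, 0.299], [0.013, 0.299, -0.954], [-1.0, 0.001, -0.013]]
force: [-0.5, -0.6, -0.3]
finger_gap: 0.085
t 1.1 tcp [ 0.2069 -0.5324  0.2327] yaw 17.39 tilt [-0.003  0.013 -1.   ] gap 0.08499815798323798 F [-0.54 -0.61 -0.26]
shift cm [  5.06  42.1  -55.22] turn -14.813521790130153
```

```bash
python3 -m jog '[[0,2.6,-3.5,0,1],[0,2.6,-3.5,0,1],[0,2.6,-3.5,0,1],[0,2.6,-3.5,0,1],[0,2.6,-3.5,0,1],[0,2.6,-3.5,0,1],[0,2.6,-3.5,0,1],[0,2.6,-3.5,0,1],[0,0,0,-7,1],[0,0,0,-7,1]]' >/dev/null; python3 go.py 0.4435 0.121 0.19 32.2
```

```text
t 2.1 tcp [ 0.3221 -0.1887  0.2316] yaw 31.93 tilt [-0.006  0.021 -1.   ] gap 0.08540059170842082 F [0.21 0.42 0.  ]
shift cm [  4.72  26.66 -19.77] turn -0.27250726334074216
```

```bash
python3 -m jog '[[0.4,3.5,-2.6,0,1],[0.4,3.5,-2.6,0,1],[0.5,3.5,-2.6,0,1],[0.5,3.5,-2.6,0,1],[0.5,3.5,-2.6,0,1],[0.5,3.5,-2.6,0,1],[0.5,3.5,-2.6,0,1],[0,0,0,0,1],[0,0,0,0,1]]' >/dev/null; python3 go.py 0.4435 0.121 0.19 32.2
```

```text
t 3.0 tcp [0.4363 0.1072 0.2006] yaw 32.02 tilt [-0.006  0.019 -1.   ] gap 0.08519656968247227 F [-0.41 -0.4   0.05]
shift cm [ 1.08  1.34 -0.76] turn -0.18088697327681302
```

```bash
python3 -m jog '[[0,1.3,-0.8,0,1],[0,0,0,0,1]]' >/dev/null
python3 - <<'E'
from station import arm
import cv2,numpy as np,json
m=arm.camera_model('wrist');im=arm.grab_frame('wrist');cv2.imwrite('pics/w1.png',im[:,:,::-1])
json.dump({k:np.array(v).tolist() for k,v in m.items()},open('w1.json','w'))
E
python3 go.py 0.4435 0.121 0.19 32.2
```

```text
t 3.25 tcp [0.4416 0.1194 0.2003] yaw 31.93 tilt [-0.008  0.017 -1.   ] gap 0.08559404629474826 F [ 0.01 -0.28  0.13]
shift cm [ 1.03  0.24 -0.02] turn -0.2717546105575934
```

View pics/w1.png

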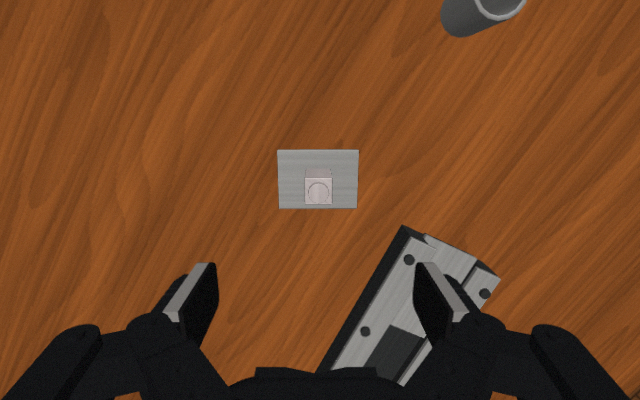

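The wrist view shows the foot with plate corners at (277,150), (358,150), (357,208) and (279,209). The jaws already line up with its long axis.

```bash
python3 - <<'E'
import json,numpy as np
from h import ray
m=json.load(open('w1.json'))
c=[ray(m,p,.008) for p in[(277,149.5),(358.5,149.5),(357.5,208.5),(279,209)]]
print(np.mean(c,0)); d=c[1]-c[0]+c[2]-c[3];print(np.degrees(np.arctan2(d[1],d[0])),[np.linalg.norm(c[i]-c[i-1]) for i in range(4)])
t=[ray(m,p,.052) for p in[(305,178),(332,178),(333,204),(305,204)]];print(np.mean(t,0))
E
python3 go.py 0.4435 0.121 0.19 32.2
```

```text
[0.44526888 0.12215185 0.008     ]
31.970963700092348 [np.float64(0.06047335793940486), np.float64(0.07897207002876626), np.float64(0.05999516021547407), np.float64(0.07996873267581074)]
[0.44547113 0.1221914  0.052     ]
t 3.25 tcp [0.4416 0.1194 0.2003] yaw 31.93 tilt [-0.008  0.017 -1.   ] gap 0.08559404629474826 F [ 0.01 -0.28  0.13]
shift cm [ 1.03  0.24 -0.02] turn -0.2717546105575934
```

```bash
python3 go.py 0.4453 0.1222 0.028 32.0; python3 -m jog '[[0,0.3,0,0,1],[4,0.1,0,0,1],[4,0,0,0,1],[4,0,0,0,1],[1.5,0,0,0,1],[0,0,0,0,1]]' >/dev/null;  python3 go.py 0.4453 0.1222 0.028 32.0
```

```text
t 3.25 tcp [0.4416 0.1194 0.2003] yaw 31.93 tilt [-0.008  0.017 -1.   ] gap 0.08559404629474826 F [ 0.01 -0.28  0.13]
shift cm [17.23  0.42  0.28] turn -0.07175461055760479
t 3.85 tcp [0.4459 0.1176 0.0638] yaw 31.34 tilt [-0.002  0.016 -1.   ] gap 0.0851319311626253 F [-0.72 -1.62  0.19]
shift cm [ 3.58  0.16 -0.37] turn -0.657620986373729
```

```bash
python3 -m jog '[[0,0.2,-0.4,-0.6,1],[1.8,0,-0.05,0,1],[1.8,0,-0.05,0,1],[0,0,0,0,1]]' >/dev/null;  python3 go.py 0.4453 0.1222 0.028 32.0
```

```text
t 4.25 tcp [0.4486 0.1225 0.0318] yaw 31.84 tilt [ 0.005  0.017 -1.   ] gap 0.0852651017005319 F [ 0.54  0.51 -0.2 ]
shift cm [ 0.38 -0.3  -0.15] turn -0.16021215213800133
```

```bash
python3 -m jog '[[0.4,-0.3,-0.15,0,1],[0,0,0,0,0.2],[0,0,0,0,-0.2],[0,0,0,0,-0.6],[0,0,0,0,-1],[0,0,0,0,-1],[0,0,0,0,-1],[0,0,0,0,-1],[0,0,0,0,-1]]' 40 >/dev/null;  python3 go.py 0.4453 0.1222 0.028 32.0
```

```text
t 5.15 tcp [0.4486 0.1223 0.033 ] yaw 31.85 tilt [ 0.013  0.017 -1.   ] gap 0.02354835364535702 F [-0.65  0.22  1.6 ]
shift cm [ 0.5  -0.29 -0.16] turn -0.14753251807107404
```

```bash
python3 -m jog '[[-1,0,0,0,-1],[-3,0,0,0,-1],[-3,0,0,0,-1],[-3,0,0,0,-1],[0,0,0,-8,-1],[0,0,0,-8,-1],[0,0,0,-8,-1],[0,0,0,-8,-1]]' >/dev/null;  python3 go.py 0.6275 -0.151 0.11 96.3;python3 -m jog '[[0,0,0,-8,-1],[0,0,0,-8,-1],[0,0,0,-8,-1],[0,0,0,-7,-1],[0,0,0,0,-1]]' >/dev/null;  python3 go.py 0.6275 -0.151 0.11 96.3
```

```text
t 5.95 tcp [0.4436 0.1204 0.1382] yaw 65.03 tilt [ 0.006  0.017 -1.   ] gap 0.023607741995651584 F [ 1.16 -0.63 -3.64]
shift cm [  2.46 -16.89  28.14] turn -31.27154810076979
t 6.45 tcp [0.4412 0.1204 0.1392] yaw 97.43 tilt [ 0.002  0.017 -1.   ] gap 0.023074683296937935 F [ 0.25 -0.07 -4.12]
shift cm [  2.5  -29.36  14.96] turn 1.128077653206077
```

```bash
python3 -m jog '[[0,-3.8,2,0,-1],[0,-3.8,2,0,-1],[0,-3.8,2,0,-1],[0,-3.8,2,0,-1],[0,-3.8,2,1,-1],[0,-3.8,2,0,-1],[0,-3.8,2,0,-1],[0,0,0,0,-1],[0,0,0,0,-1]]' >/dev/null;  python3 go.py 0.6275 -0.151 0.08 96.3
```

```text
t 7.35 tcp [ 0.6146 -0.1358  0.133 ] yaw 94.97 tilt [-0.002  0.02  -1.   ] gap 0.02330684212650881 F [-0.38  1.02 -3.91]
shift cm [ 5.27 -1.73  1.16] turn -1.333306779311954
```

```bash
python3 -m jog '[[0,-1.7,1.2,-1.3,-1],[2,0,0,0,-1],[2,0,0,0,-1],[0,0,0,0,-1]]' >/dev/null;  python3 go.py 0.6278 -0.154 0.08 96.3
python3 - <<'E'
from station import arm
import cv2,numpy as np
m=arm.camera_model('wrist');im=arm.grab_frame('wrist')[:,:,::-1];t=arm.grab_frame('top')[:,:,::-1]
o=np.zeros((600,640,3),np.uint8);o[:400]=im;o[400:]=0
o[400:600]=cv2.resize(t[140:210,230:454],(640,200),interpolation=cv2.INTER_CUBIC);cv2.imwrite('pics/w2.png',o)
E
```

```text
t 7.75 tcp [ 0.6263 -0.1486  0.0921] yaw 95.99 tilt [-0.005  0.021 -1.   ] gap 0.02341417308719252 F [-0.15  0.23 -3.65]
shift cm [ 1.19 -0.58  0.1 ] turn -0.3126845255713988
```

View pics/w2.png

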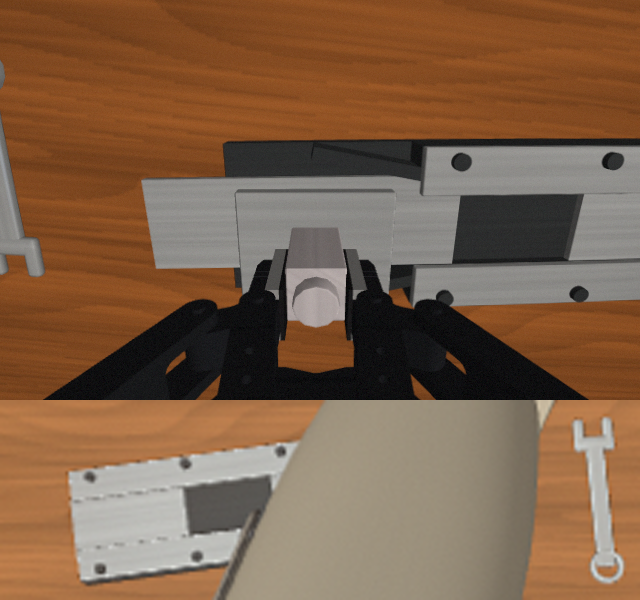

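The foot hangs level over the strip. In this view the strip end corners are at (142,181) and (156,268), and the inner keeper corners are at (421,195) and (414,264).

Run:
```python
from station import arm
import numpy as np
from h import ray
m=arm.camera_model('wrist')
q={k:ray(m,p,z) for k,p,z in[('keepfar',(421,195),.04),('keepnear',(414,264),.04),('keepfarR',(640,194),.04),('keepnearR',(640,259),.04),('stripfar',(142,181),.02),('stripnear',(156,268),.02),('kfo',(421,147),.04),('kno',(410,307),.04),('pl',(236,190),.067),('pr',(392,190),.067),('pocketR',(571,259),.015),('pocketL',(453,262),.015)]}
a=np.radians(96.3);ex=np.array([np.cos(a),np.sin(a),0]);ey=np.array([-ex[1],ex[0],0]);O=np.array([.61485,-.03676,0])
for k,v in q.items(): print(k,v.round(4),((v-O)@ex).round(4),((v-O)@ey).round(4))
```

```text
keepfar [ 0.6009 -0.0882  0.04  ] -0.0496 0.0195
keepnear [ 0.6459 -0.0836  0.04  ] -0.05 -0.0257
keepfarR [0.5869 0.048  0.04  ] 0.0873 0.0185
keepnearR [0.6296 0.0663 0.04  ] 0.1008 -0.026
stripfar [ 0.6143 -0.2595  0.02  ] -0.2213 0.025
stripnear [ 0.6757 -0.2531  0.02  ] -0.2217 -0.0368
kfo [ 0.5732 -0.0937  0.04  ] -0.052 0.0477
kno [ 0.6773 -0.0801  0.04  ] -0.0499 -0.0573
pl [ 0.6004 -0.1907  0.067 ] -0.1514 0.0313
pr [ 0.5928 -0.1134  0.067 ] -0.0738 0.0303
pocketR [0.6444 0.0416 0.015 ] 0.0746 -0.0379
pocketL [ 0.6543 -0.0458  0.015 ] -0.0133 -0.0382
```

```bash
python3 -m jog '[[0,-0.5,0.4,-0.2,-1],[1.5,0,0,0,-1],[0.9,0,0,0,-1],[0,0,0,0,-1],[0,0,0,0,-1]]' >/dev/null;  python3 go.py 0.6307 -0.1537 0.053 96.3
```

```text
t 8.35 tcp [ 0.6342 -0.1528  0.0724] yaw 96.27 tilt [ 0.004  0.018 -1.   ] gap 0.02328969630995946 F [-0.34 -0.06 -2.58]
shift cm [ 1.94 -0.08 -0.37] turn -0.02618533741966189
```

```bash
python3 -m jog '[[0.8,-0.1,-0.4,0,-1],[0.8,0,0,0,-1],[0.2,0,0,0,-1],[0,0,0,0,-1],[0,0,0,0,-1]]' >/dev/null;  python3 go.py 0.6307 -0.1537 0.053 96.3
```

```text
t 8.85 tcp [ 0.6303 -0.1543  0.0537] yaw 96.26 tilt [ 0.004  0.018 -1.   ] gap 0.023119226379340906 F [ 0.14  1.35 -3.27]
shift cm [0.07 0.05 0.04] turn -0.04282253011783155
```

```bash
python3 -m jog '[[0.1,0,0,0,-1],[0,0,0,0,-1]]' >/dev/null;  python3 go.py 0.6307 -0.1537 0.053 96.3; python3 -m jog '[[0.1,0,0,0,-1],[0,0,0,0,-1]]' >/dev/null;  python3 go.py 0.6307 -0.1537 0.053 96.3
```

```text
t 9.05 tcp [ 0.6309 -0.1545  0.0537] yaw 96.26 tilt [ 0.006  0.017 -1.   ] gap 0.02345653067352757 F [ 0.24 -0.08 -2.9 ]
shift cm [ 0.07  0.08 -0.02] turn -0.0421420395931591
t 9.25 tcp [ 0.6315 -0.1547  0.0536] yaw 96.26 tilt [ 0.007  0.016 -1.   ] gap 0.02332751507701191 F [-0.63  0.17 -2.62]
shift cm [ 0.06  0.11 -0.07] turn -0.03821043321926254
```

```bash
python3 -m jog '[[0.2,0,-0.05,0,-1],[0.2,0,0,0,-1],[0,0,0,0,-1]]' >/dev/null;  python3 go.py 0.6307 -0.1537 0.053 96.3
```

```text
t 9.55 tcp [ 0.6335 -0.1555  0.0538] yaw 96.28 tilt [ 0.014  0.013 -1.   ] gap 0.023388799364324423 F [-0.23  0.97 -3.65]
shift cm [ 0.08  0.21 -0.26] turn -0.021987231677144337
```

```bash
python3 -m jog '[[0.4,0.2,-0.25,0,-1],[0,0,0,0,-1]]' >/dev/null;  python3 go.py 0.6307 -0.1537 0.053 96.3;  python3 - <<'E'
from station import arm
import cv2,numpy as np
im=arm.grab_frame('wrist')[:,:,::-1];t=arm.grab_frame('scene')[:,:,::-1]
o=np.zeros((600,640,3),np.uint8);o[:280]=im[120:]
o[280:600]=cv2.resize(t[170:280,260:480],(640,320),interpolation=cv2.INTER_CUBIC);cv2.imwrite('pics/w3.png',o)
E
```

```text
t 9.75 tcp [ 0.6344 -0.1554  0.0533] yaw 96.28 tilt [ 0.022  0.009 -1.   ] gap 0.023386280134280485 F [ 0.42 -0.04 -3.82]
shift cm [ 0.03  0.21 -0.34] turn -0.023311613062190872
```

View pics/w3.png

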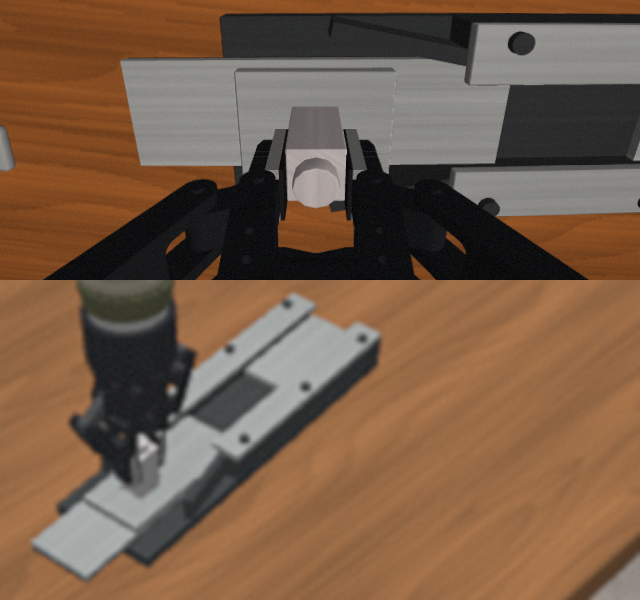

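Run:
```python
from station import arm
import numpy as np
from h import ray
m=arm.camera_model('wrist')
a=np.radians(96.3);ex=np.array([np.cos(a),np.sin(a),0]);ey=np.array([-ex[1],ex[0],0]);O=np.array([.61485,-.03676,0])
for k,p,z in[('sf',(122,180),.02),('sn',(140,284),.02),('sf2',(400,177),.02),('kf',(468,204),.04),('kn',(452,289),.04),('pl',(236,191),.029),('pr',(394,190),.029),('pl+4',(236,191),.033),('pocketfarL',(510,206),.015),('pnearL',(496,282),.015)]:
    v=ray(m,p,z);print(k,v.round(4),((v-O)@ex).round(4),((v-O)@ey).round(4))
p=np.array(arm.read_state()['tcp_pos'])-O;print('tcp',p@ex,p@ey,arm.read_state()['force'])
```

```text
sf [ 0.6099 -0.2566  0.02  ] -0.218 0.029
sn [ 0.6707 -0.2512  0.02  ] -0.2193 -0.032
sf2 [ 0.5936 -0.1163  0.02  ] -0.0767 0.0298
kf [ 0.5982 -0.0884  0.04  ] -0.0495 0.0222
kn [ 0.6434 -0.0849  0.04  ] -0.051 -0.0231
pl [ 0.6068 -0.1965  0.029 ] -0.1579 0.0256
pr [ 0.5982 -0.1206  0.029 ] -0.0815 0.0257
pl+4 [ 0.6055 -0.1957  0.033 ] -0.157 0.0268
pocketfarL [ 0.6043 -0.0519  0.015 ] -0.0139 0.0122
pnearL [ 0.6514 -0.0462  0.015 ] -0.0134 -0.0353
tcp -0.11994440548295135 -0.006208117710432226 [0.73631351 0.91276716 4.51099971]
```

```bash
python3 -m jog '[[-0.1,0,-0.35,0,-1],[0,0,0,0,-1],[0,0,0,0,-0.3],[0,0,0,0,-0.3],[0,0,0,0,-0.3]]' >/dev/null;  python3 go.py 0.6307 -0.1537 0.053 96.3
```

```text
t 10.35 tcp [ 0.6289 -0.1551  0.0519] yaw 96.27 tilt [ 0.018  0.012 -1.   ] gap 0.03005237416977626 F [0.55 0.07 0.63]
shift cm [-0.11  0.12  0.2 ] turn -0.029193339543269303
```

```bash
cat >> go.py <<'E'
a=np.radians(96.3);ex=np.array([np.cos(a),np.sin(a),0]);ey=np.array([-ex[1],ex[0],0]);q=p-np.array([.61485,-.03676,0])
print('bed x',(q@ex).round(4),'y',(q@ey).round(4),'Fx',np.dot(s['force'],ex).round(2),'Fy',np.dot(s['force'],ey).round(2))
E
python3 -m jog '[[0,0.4,0,0,-0.3],[0,0.4,0,0,-0.3],[0,0.4,0,0,-0.3],[0,0.4,0,0,-0.3],[0,0.4,0,0,-0.3],[0,0.4,0,0,-0.3]]' >/dev/null;  python3 go.py 0.6176 0.0146 0.05 96.3
```

```text
t 10.95 tcp [ 0.6261 -0.1298  0.0518] yaw 96.24 tilt [ 0.018  0.011 -1.   ] gap 0.029758740848298576 F [ 1.03 -0.17 -0.63]
shift cm [ 0.32 14.45  0.71] turn -0.06123365943835779
bed x -0.0937 y -0.001 Fx -0.29 Fy -1.01
```

```bash
python3 -m jog '[[0,0.4,0,0,-0.3],[0,0.4,0,0,-0.3],[0,0.4,0,0,-0.3],[0,0.4,0,0,-0.3],[0,0.4,0,0,-0.3],[0,0.4,0,0,-0.3],[0,0.4,0,0,-0.3]]' >/dev/null;  python3 go.py 0.6176 0.0146 0.05 96.3
python3 - <<'E'
from station import arm
import cv2
cv2.imwrite('pics/w4.png',arm.grab_frame('wrist')[:,:,::-1])
E
```

```text
t 11.65 tcp [ 0.6229 -0.0992  0.0521] yaw 96.26 tilt [ 0.018  0.011 -1.   ] gap 0.029920973933161746 F [-0.37 -0.46 -0.49]
shift cm [ 0.32 11.37  0.71] turn -0.03708096878028755
bed x -0.063 y -0.0011 Fx -0.41 Fy 0.42
```

View pics/w4.png

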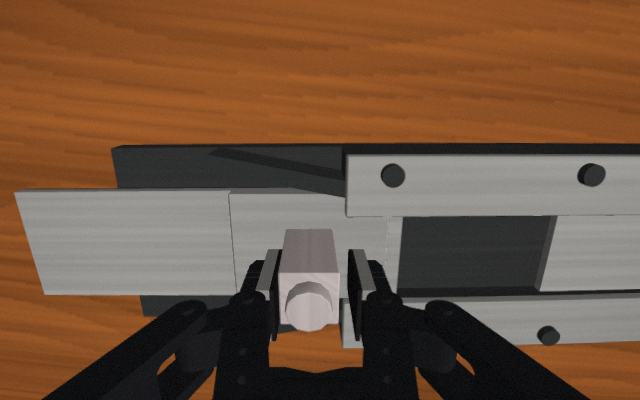

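The plate lies square, its front end already under the keepers. The plate's leading edge is at x≈387 px and the pocket starts at about 400 px.

```bash
python3 -m jog '[[0,0.4,0,0,-0.3],[0,0.4,0,0,-0.3],[0,0.4,0,0,-0.3],[0,0.4,0,0,-0.3],[0,0.4,0,0,-0.3],[0,0.4,0,0,-0.3],[0,0.4,0,0,-0.3]]' >/dev/null;  python3 go.py 0.6176 0.0146 0.05 96.3
python3 -m jog '[[0,0.4,0,0,-0.3],[0,0.4,0,0,-0.3],[0,0.4,0,0,-0.3],[0,0.4,0,0,-0.3],[0,0.4,0,0,-0.3],[0,0.4,0,0,-0.3],[0,0.4,0,0,-0.3]]' >/dev/null;  python3 go.py 0.6176 0.0146 0.05 96.3
```

```text
t 12.4 tcp [ 0.6194 -0.0686  0.0524] yaw 96.27 tilt [ 0.018  0.011 -1.   ] gap 0.030185065515855435 F [-0.32  0.08 -1.41]
shift cm [0.33 8.29 0.72] turn -0.026339077060214322
bed x -0.0322 y -0.0011 Fx 0.12 Fy 0.31
t 13.1 tcp [ 0.6161 -0.0381  0.0529] yaw 96.28 tilt [ 0.018  0.012 -1.   ] gap 0.02978817540463717 F [ 0.99 -1.16 -1.01]
shift cm [0.35 5.22 0.72] turn -0.017844705936170158
bed x -0.0015 y -0.0011 Fx -1.26 Fy -0.86
```

Now slower, 2 mm per row, feeling for the far wall.

```bash
python3 -m jog '[[0,0.3,0,0,-0.3],[0,0.3,0,0,-0.3],[0,0.3,0,0,-0.3],[0,0.3,0,0,-0.3],[0,0.3,0,0,-0.3],[0,0.3,0,0,-0.3]]' >/dev/null;  python3 go.py 0.6176 0.0146 0.05 96.3
python3 -m jog '[[0,0.2,0,0,-0.3],[0,0.2,0,0,-0.3]]' >/dev/null;  python3 go.py 0.6176 0.0146 0.05 96.3;python3 - <<'E'
from station import arm
import cv2
cv2.imwrite('pics/w5.png',arm.grab_frame('wrist')[:,:,::-1])
E
```

```text
t 13.7 tcp [ 0.6137 -0.0185  0.0529] yaw 96.28 tilt [ 0.017  0.011 -1.   ] gap 0.03002779334274177 F [-0.1  -1.21 -0.52]
shift cm [0.33 3.25 0.74] turn -0.015526913273163245
bed x 0.0182 y -0.0009 Fx -1.19 Fy 0.24
t 13.9 tcp [ 0.6132 -0.0141  0.0529] yaw 96.29 tilt [ 0.017  0.011 -1.   ] gap 0.030149288920743395 F [-0.25 -0.06 -1.1 ]
shift cm [0.33 2.8  0.74] turn -0.010705595566491866
bed x 0.0227 y -0.0009 Fx -0.03 Fy 0.26
```

View pics/w5.png

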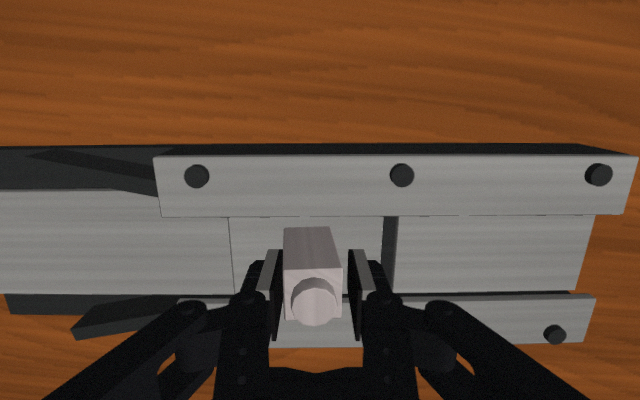

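The plate's front edge is at 382 px and the far wall at 397 px, so about 6–8 mm remain.

```bash
for i in 1; do python3 -m jog '[[0,0.2,0,0,-0.3],[0,0.2,0,0,-0.3]]' >/dev/null;  python3 go.py 0.6176 0.0146 0.05 96.3; python3 -m jog '[[0,0.2,0,0,-0.3]]' >/dev/null;  python3 go.py 0.6176 0.0146 0.05 96.3;  done;python3 - <<'E'
from station import arm
import cv2
cv2.imwrite('pics/w6.png',arm.grab_frame('wrist')[150:350,150:490,::-1])
E
```

```text
t 14.15 tcp [ 0.6127 -0.0097  0.053 ] yaw 96.29 tilt [ 0.017  0.012 -1.   ] gap 0.03016555143235703 F [-1.21 -0.75  0.21]
shift cm [0.33 2.36 0.74] turn -0.008944815133020256
bed x 0.0271 y -0.0009 Fx -0.61 Fy 1.29
t 14.25 tcp [ 0.6125 -0.0076  0.053 ] yaw 96.28 tilt [ 0.017  0.012 -1.   ] gap 0.030340727014522263 F [-1.14 -0.69  0.28]
shift cm [0.33 2.15 0.74] turn -0.01912403921767236
bed x 0.0293 y -0.0009 Fx -0.56 Fy 1.21
```

View pics/w6.png

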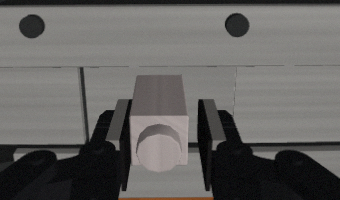

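The foot seems to have dropped. A dark gap now shows behind the plate at about 83 px in the crop, and the front joint is closed at 236 px. I'll open, lift clear and check.

```bash
python3 -m jog '[[0,-0.1,0,0,-0.05],[0,0,0,0,-0.05],[0,0,0,0,-0.05],[-1,0,0,0,-0.05],[-2,0,0,0,-0.05],[-3,0,0,0,-0.05],[-3,0,0,0,-0.05],[-3,0,0,0,-0.05]]' >/dev/null;  python3 -m jog '[[-3,0,2,0,-0.05],[0,0,0,0,-0.05]]'
python3 - <<'E'
from station import arm
import cv2,numpy as np,json
m=arm.camera_model('wrist');w=arm.grab_frame('wrist')[:,:,::-1]
s=arm.grab_frame('scene')[:,:,::-1]
cv2.imwrite('pics/w7raw.png',w);cv2.imwrite('pics/s7raw.png',s)
json.dump({k:np.array(v).tolist() for k,v in m.items()},open('w7.json','w'))
o=np.zeros((600,640,3),np.uint8);o[:300]=w[60:360]
o[300:]=cv2.resize(s[160:260,260:473],(640,300),interpolation=cv2.INTER_CUBIC);cv2.imwrite('pics/c7.png',o)
E
```

```text
time_s: 15.3
tcp_pos: [0.6289, -0.0079, 0.2124]
tcp_rot: [[0.017, -0.109, 0.994], [0.013, 0.994, 0.109], [-1.0, 0.011, 0.018]]
force: [0.5, 0.1, 0.7]
finger_gap: 0.0407
```

View pics/c7.png

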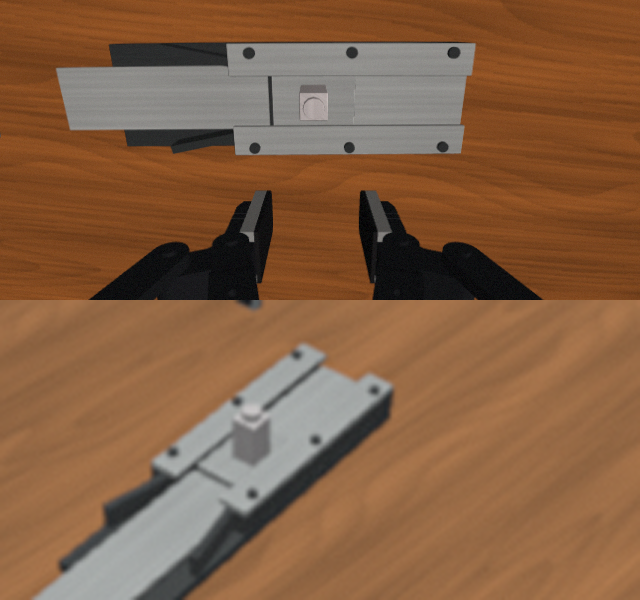

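The foot sits in the pocket area, with a dark gap of about 4 mm behind it at (271,160) and the front edge at 354. I'll check the height by triangulating the post top against keeper corners of known height.

Run:
```python
import cv2,numpy as np
w=cv2.imread('pics/w7raw.png');s=cv2.imread('pics/s7raw.png')
o=np.zeros((600,800,3),np.uint8)
a=cv2.resize(w[90:220,220:480],(600,300),interpolation=cv2.INTER_CUBIC);b=cv2.resize(s[172:235,305:395],(428,300),interpolation=cv2.INTER_CUBIC)
o[:300,:600]=a;o[300:,:428]=b;o[300:,430:]=cv2.resize(w[135:195,290:364],(370,300),interpolation=cv2.INTER_CUBIC);cv2.imwrite('pics/c8.png',o)
```

```text
(no output)
```

View pics/c8.png

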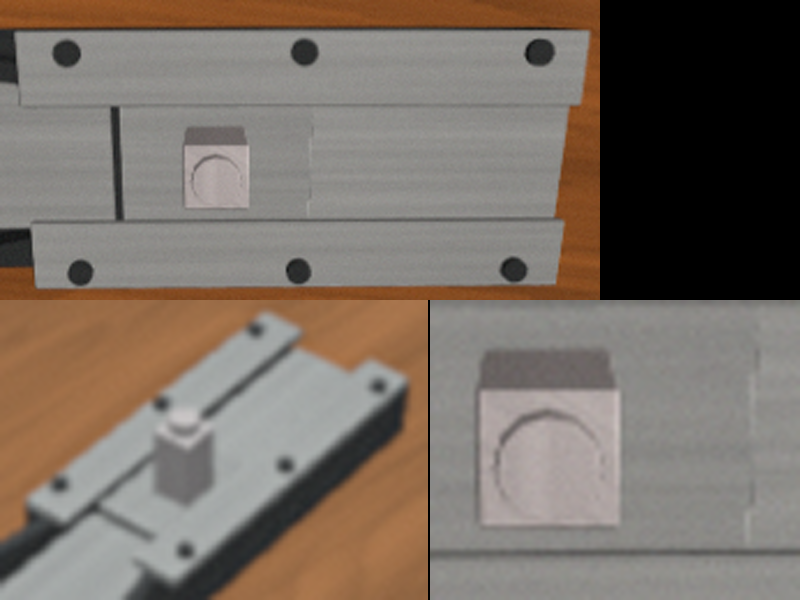

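```bash
python3 - <<'E'
import json,numpy as np
from h import ray
m=json.load(open('w7.json'))
u=lambda x,y:(220+x/2.308,90+y/2.308)
a=np.radians(96.3);ex=np.array([np.cos(a),np.sin(a),0]);ey=np.array([-ex[1],ex[0],0]);O=np.array([.61485,-.03676,0])
for n,p,z in[('spig',(217,181),.075),('post',(216,176.5),.067),('gapL',(116,165),.02),('gapR',(123,165),.023),('front',(309,165),.023)]:
    v=ray(m,u(*p),z);print(n,v.round(4),((v-O)@ex).round(4),((v-O)@ey).round(4))
for z in(.067,.0695,.072):
    c=[ray(m,u(*p),z) for p in[(183.5,145),(248,144),(249,208),(185,209)]];print(z,[round(np.linalg.norm(c[i]-c[i-1])*1000,2) for i in range(4)])
E
python3 go.py 0.6114 -0.0117 0.10 96.3
```

```text
spig [ 0.6122 -0.0093  0.075 ] 0.0276 -0.0003
post [ 0.6123 -0.0096  0.067 ] 0.0273 -0.0005
gapL [ 0.6222 -0.0508  0.02  ] -0.0148 -0.0058
gapR [ 0.6213 -0.0476  0.023 ] -0.0115 -0.0052
front [0.6131 0.0299 0.023 ] 0.0665 -0.0056
0.067 [np.float64(23.73), np.float64(23.15), np.float64(23.74), np.float64(23.58)]
0.0695 [np.float64(23.52), np.float64(22.94), np.float64(23.53), np.float64(23.37)]
0.072 [np.float64(23.31), np.float64(22.73), np.float64(23.31), np.float64(23.15)]
t 15.4 tcp [ 0.6254 -0.0075  0.208 ] yaw 96.27 tilt [ 0.008  0.014 -1.   ] gap 0.0408740290456344 F [ 0.32  0.16 -0.37]
shift cm [10.78 -0.4  -1.54] turn -0.03240988026399805
bed x 0.0279 y -0.0137 Fx 0.12 Fy -0.34
```

```bash
python3 -m jog '[[0,-0.2,-1.4,0,-1],[3,0,0,0,-1],[3,0,0,0,-1],[3,0,0,0,-1],[0,0,0,0,-1],[0,0,0,0,-1]]' 20 >/dev/null;python3 go.py 0.6122 -0.0093 0.090 96.3
```

```text
t 16.0 tcp [ 0.6042 -0.0092  0.1096] yaw 96.23 tilt [-0.004  0.016 -1.   ] gap -5.946393163232581e-05 F [ 0.09 -0.56  0.67]
shift cm [ 1.96 -0.12  0.79] turn -0.06593390325252813
bed x 0.0285 y 0.0075 Fx -0.57 Fy -0.02
```

```bash
python3 -m jog '[[0,-0.1,0.8,0,-1],[1.2,0,0,0,-1],[0.4,0,0,0,-1],[0,0,0,0,-1]]' >/dev/null;python3 go.py 0.6122 -0.0093 0.083 96.3; for i in 1 ; do python3 -m jog '[[0.3,0,0,0,-1],[0,0,0,0,-1]]' >/dev/null;python3 go.py 0.6122 -0.0093 0.083 96.3;done
```

```text
t 16.4 tcp [ 0.6149 -0.0095  0.0958] yaw 96.24 tilt [ 0.001  0.015 -1.   ] gap -0.00015369335725886677 F [0.36 0.37 0.32]
shift cm [ 1.28  0.03 -0.27] turn -0.061336459375269214
bed x 0.0271 y -0.003 Fx 0.33 Fy -0.4
t 16.6 tcp [ 0.6153 -0.0094  0.0932] yaw 96.25 tilt [ 0.002  0.015 -1.   ] gap -8.923638531457278e-05 F [ 0.24 -0.52 -0.02]
shift cm [ 1.02  0.03 -0.31] turn -0.05289199022172397
bed x 0.0271 y -0.0034 Fx -0.55 Fy -0.18
```

```bash
python3 -m jog '[[0.3,0,-0.3,0,-1],[0,0,0,0,-1]]' >/dev/null;python3 go.py 0.6122 -0.0093 0.083 96.3; for i in 1 ; do python3 -m jog '[[0.3,0,0,0,-1],[0,0,0,0,-1]]' >/dev/null;python3 go.py 0.6122 -0.0093 0.083 96.3;done
```

```text
t 16.8 tcp [ 0.6122 -0.0098  0.0903] yaw 96.25 tilt [ 0.002  0.015 -1.   ] gap 3.929871513882758e-05 F [ 0.21 -0.22 -0.66]
shift cm [ 0.73  0.04 -0.  ] turn -0.053359490760499284
bed x 0.0271 y -0.0004 Fx -0.24 Fy -0.18
t 17.0 tcp [ 0.6121 -0.0098  0.0873] yaw 96.24 tilt [ 0.003  0.015 -1.   ] gap 6.636474601924546e-05 F [-1.37 -0.07 -0.16]
shift cm [0.43 0.04 0.01] turn -0.058388011779129556
bed x 0.0271 y -0.0003 Fx 0.08 Fy 1.37
```

```bash
for i in 1 ; do python3 -m jog '[[0.2,0,0,0,-1],[0,0,0,0,-1]]' >/dev/null;python3 go.py 0.6122 -0.0093 0.083 96.3; python3 -m jog '[[0.2,0,0,0,-1],[0,0,0,0,-1]]' >/dev/null;python3 go.py 0.6122 -0.0093 0.083 96.3;done
```

```text
t 17.2 tcp [ 0.6122 -0.0097  0.0851] yaw 96.24 tilt [ 0.003  0.015 -1.   ] gap -6.071513537398702e-05 F [ 0.16 -0.6   0.3 ]
shift cm [0.21 0.04 0.01] turn -0.060594608329751054
bed x 0.0272 y -0.0003 Fx -0.62 Fy -0.1
t 17.4 tcp [ 0.6126 -0.0097  0.0833] yaw 96.25 tilt [ 0.004  0.014 -1.   ] gap 0.00013595905749908986 F [0.55 1.   0.2 ]
shift cm [ 0.03  0.05 -0.03] turn -0.05419802406206031
bed x 0.0271 y -0.0007 Fx 0.93 Fy -0.66
```

The fingertips reached z = 0.075 above the spigot with no contact. That rules out 0.080, the height with the foot still on the deck, so it is home. I'll lift clear, swing away and do a last check.

```bash
python3 -m jog '[[-2,0,0,0,-1],[-4,0,0,0,-1],[-4,0,0,0,-1],[-4,0,-3,0,-1],[0,0,-4,0,-1],[0,0,-4,0,-1],[0,0,-4,0,-1],[0,0,0,0,-1],[0,0,0,0,-1]]'
python3 - <<'E'
from station import arm
import cv2,numpy as np
for n in('top','scene'):
    b=arm.grab_frame(n)[:,:,::-1];a=cv2.imread(f'pics/{n}0.png')
    for nm,(x0,x1,y0,y1) in ({'shell':(165,205,215,245),'jar':(425,470,225,265),'wrench':(425,455,140,210)} if n=='top' else {'shell':(375,400,120,160),'jar':(170,215,210,260),'wrench':(205,270,262,315)}).items():
        print(n,nm,np.abs(a[y0:y1,x0:x1].astype(int)-b[y0:y1,x0:x1]).mean().round(2))
    cv2.imwrite(f'pics/{n}9.png',b)
arm.finish_job()
E
```

```text
time_s: 18.3
tcp_pos: [0.4581, -0.0284, 0.226]
tcp_rot: [[0.002, -0.109, 0.994], [0.014, 0.994, 0.109], [-1.0, 0.014, 0.003]]
force: [0.7, 0.2, 0.2]
finger_gap: 0.0001
top shell 2.7
top jar 3.27
top wrench 3.13
scene shell 1.3
scene jar 1.35
scene wrench 1.36
the job is handed in; nothing more can be done
```

The jig foot is home in the pocket and the job is handed in at about 18.4 s of the 61 s allowed. I gripped the foot by its post, laid it lengthwise on the strip at about bed x = -120 mm, and let go. I then slid it under the keepers with loosely open jaws at 2–4 mm per step until it dropped. The forces I read during the slide stayed within a few newtons.

**Position:** The last wrist view showed the foot square in the channel at bed x of about 27 mm. Its front edge was against the far wall, with about 3–4 mm of pocket open behind it.

**Height:** I lowered closed fingertips over the spigot to z = 0.0753 and felt no contact. A foot still on the deck would have touched at 0.080, so it had dropped. I did not press down on it or touch the wall a second time to confirm, and I did not measure its tilt.

**Bystanders:** The jar, shell and wrench looked unchanged in before/after comparisons from both fixed cameras; the small differences look like image noise. The arm ended clear of everything.

**Disagreement:** The top and wrist cameras differed by 1–5 mm on where the bed's centreline lay. I moved the foot across by about 3 mm before letting it go.

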